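# Stage the guide bushings by height

### The job

Line the four steel guide bushings up by height along the aluminium staging rail, one standing upright and centred on each round pad: the tallest on the nearly black pad next to the red end block, then stepping down to the shortest on the palest pad at the other end. Leave the V block and the black loupe where they are.

Things in the scene. Friction and masses are not known exactly. Their poses are not given: they have to be found in the camera images.
- bushing_70: the tallest guide bushing: 70 mm tall, bore open at the top, collar at the top 36 mm across (upper 11 mm), below it 28 mm across; steel, stands upright on the bench, collar up. Origin: centre of its underside; z axis up along the bore.
- bushing_52: the second tallest guide bushing: 52 mm tall, collar at the top 32 mm across, narrower below; steel, stands upright on the bench, collar up. Origin: centre of its underside; z axis up along the bore.
- bushing_36: the third tallest guide bushing: 36 mm tall, collar at the top 39 mm across, narrower below; steel, stands upright on the bench, collar up. Origin: centre of its underside; z axis up along the bore.
- bushing_28: the shortest guide bushing: 28 mm tall, collar at the top 49 mm across, narrower below; steel, stands upright on the bench, collar up. Origin: centre of its underside; z axis up along the bore.
- pad_1: first pad, nearly black, the one next to the red end block. Fixed flat disc 58 mm across, 3 mm thick, on the aluminium staging rail (300 x 66 x 10 mm, fixed on the bench in any direction, red block 12 mm high on one end). The four pads lie in line, 75 mm apart. Origin: centre of the underside, 10 mm above the bench; top face 3 mm higher; x axis along the rail, away from the red block.
- pad_2: second pad, dark blue, next to the nearly black one. Fixed flat disc 58 mm across, 3 mm thick, on the aluminium staging rail (300 x 66 x 10 mm, fixed on the bench in any direction, red block 12 mm high on one end). The four pads lie in line, 75 mm apart. Origin: centre of the underside, 10 mm above the bench; top face 3 mm higher; x axis along the rail, away from the red block.
- pad_3: third pad, mid blue, next to the dark blue one. Fixed flat disc 58 mm across, 3 mm thick, on the aluminium staging rail (300 x 66 x 10 mm, fixed on the bench in any direction, red block 12 mm high on one end). The four pads lie in line, 75 mm apart. Origin: centre of the underside, 10 mm above the bench; top face 3 mm higher; x axis along the rail, away from the red block.
- pad_4: fourth pad, pale blue, at the end away from the red block. Fixed flat disc 58 mm across, 3 mm thick, on the aluminium staging rail (300 x 66 x 10 mm, fixed on the bench in any direction, red block 12 mm high on one end). The four pads lie in line, 75 mm apart. Origin: centre of the underside, 10 mm above the bench; top face 3 mm higher; x axis along the rail, away from the red block.
- v_block: bystander: small grey steel V block, 45 x 32 x 30 mm, origin at the centre of its underside; leave it alone
- loupe: bystander: black eye loupe, 34 mm across, 30 mm tall, origin at the centre of its underside; leave it alone
Things that resemble listed ones, but are neither listed nor needed, are in the scene too. Leave any blue or yellow look-alike of the bushing_28 alone.

How it is judged:
By the outcome, as a careful person would: the job done as asked, in the order asked, and still so for the second after the job is handed in, with the robot touching nothing.
It also fails if it takes over 96 s, if anything falls off the work surface, if the arm or the gripper's body presses on something with over 40 N, if the wrist force passes 120 N, or if a joint passes its speed limit or range.

### The arm

A 6-joint arm with a two-finger parallel gripper is mounted at the origin on a cart in front of the work surface, level with it; the furniture and walls round the work are solid. World frame = base frame: x ahead of the robot, y to its left, z up, the work surface at z = 0. Lengths are in m, angles in rad, forces in N, time in s.
With the tool pointing down it reaches from about 0.225 to 0.875 m from the base axis. Payload 3.4 kg.
Tool frame: the origin (TCP) lies between the finger pads; the fingertips stand 22 mm ahead of it and the grasp point (between the pads) lies 3 mm ahead of it (manip.finger_overhang is the distance from the TCP to the fingertips, in m); z points along the fingers, y is the line along which they close (so a half turn about z gives the same grasp; the last joint's range is limited). The gripper opens to 85 mm and grips with 20 to 120 N. Pads are 22 mm wide; open, the fingers measure 114 mm over their backs; the gripper's body (76 mm by 85 mm) begins 54 mm behind the grasp point. The pads swing forward as they close: fully open they stand 13 mm farther back than shut.
Start: joints at [1.09, 0.276, 1.505, -0, 1.361, -0.121], TCP at [0.202, 0.538, 0.218] pointing down, gripper open.
Joint ranges: [-2.89, 2.89], [-0.75, 2.08], [0.22, 2.7], [-1.18, 4.32], [0.11, 2.71], [-2.7, 2.7]. Speed limits (rad/s): [2.57, 2.57, 3.14, 3.14, 3.14, 3.14].

### API

Orientations are given as a unit quaternion [w, x, y, z].
In Python, from rig import get_state, eyes, order, manip gives the robot as it stands.
- The arm moves only by the tool drive_tool, never from a script. Its argument "rows" is a list of rows, each a list of 4 numbers: the shift along the tool's x, y, z in units of 25 mm (1.0 is 25 mm), then the turn about the tool's z in units of 6 degrees (1.0 is 6 degrees). A call has exactly 8 rows; each row is the pose to reach, as a shift and turn from the pose commanded when the call began, along the tool's axes at that moment; what a row does not reach only later rows make up. A row lasts 1/12 s, in which the tool goes at most 41.7 mm and 7.16 degrees, less where a joint would pass 70% of its speed; a pose out of reach is approached as far as the arm can. A call with a gripper value outside its range is refused whole. "grip" is the finger opening in mm, from 0 to 85.4, set as the call begins (left out, the last holds). The fingers move at their own pace and stop on an object; "newtons" is the grip in N (left out, the last holds). Time passes only in rows, so rows that repeat a pose let the fingers close, or fill a call up. It gives the time, the measured TCP pose, the force, the opening and the grip force at its end, in the units of the state.
- get_state(): the state, without advancing time (a new reading comes with each control period).
- eyes.get_image(name): name is "scene" or "top"; returns (picture, depth): 420x560x3 uint8, red, green, blue; 420x560 float32, m along the optical axis (not along the pixel's ray), 0 where there is no reading.
- eyes.camera_info(name): a dict with "fx", "fy", "cx", "cy" (pixels), "R" (3x3) and "t" (3): a world point X has camera coordinates R X + t. Camera axes: x right, y down, z forward; pixel columns grow to the right and rows downward; lengths in m; the calibration is good to about 2 mm. A picture is of the moment at which its call begins. camera_info takes no time and is no camera call.
- order.sign_off(): hands the job in; it is judged then, once.
The state is a dict: "clock": time; "qpos": joint angles; "qd": joint speeds; "effort": joint torques, N m; "position": TCP position; "ee_rot": TCP orientation; "contact_force": force on the tool from outside, world axes, zero at the start; "moment": the same for the moment, N m; "width": finger opening in m; "gripper_force": force on a finger pad.
Only numpy, scipy, OpenCV 4.12 (cv2) and the standard library are available. Lean on these libraries where they do the work, as an engineer would, in place of code of your own. Each camera call takes 0.05 s, during which the arm holds its last target. There are 200 camera calls.

## Working session

There is one attempt and no reset: what is moved stays moved. The work goes in short steps, Python scripts to look and compute and a tool call to move; the robot and the scene stay as the last step left them, time stands still between calls to the robot, and variables do not carry over. Pictures are saved under pics/ and viewed, at most 14 in all, crops included, and the job is handed in when it is done.

Besides the shell and the picture viewer there is one more tool, called as name(argument=value, ...), one argument or row to a line, values as JSON. drive_tool: Moves the arm, as the interface text tells. Its arguments: {"type":"object","properties":{"rows":{"type":"array","items":{"type":"array","items":{"type":"number"}}},"grip":{"type":"number"},"newtons":{"type":"number"}},"required":["rows"]}

```bash
ls; mkdir -p pics; python3 - <<'E'
from rig import get_state, eyes, order, manip
import cv2,numpy as np
print(get_state())
for n in("scene","top"):
    p,d=eyes.get_image(n); cv2.imwrite(f"pics/{n}0.png",p[:,:,::-1]); np.savez(f"{n}0.npz",p=p,d=d)
    print(n,eyes.camera_info(n))
E
```

```text
pics
{'clock': 0.0, 'qpos': array([ 1.08998830e+00,  2.76562488e-01,  1.50616127e+00, -3.22611840e-05,
        1.36072068e+00, -1.21010859e-01]), 'qd': array([ 5.07968105e-04, -1.36490149e-04, -5.55464909e-05,  9.37594014e-04,
       -8.54699040e-04, -1.17211421e-03]), 'effort': array([ 3.22916880e-03, -4.16754735e+01, -2.45807630e+01,  1.79751319e-04,
        1.08203245e-02, -2.79404254e-06]), 'position': array([0.20220046, 0.53765542, 0.21684708]), 'ee_rot': array([-2.59360950e-04,  1.78926396e-01,  9.83862027e-01, -8.88967180e-04]), 'contact_force': array([-0.49981346,  1.25064939, -0.39018344]), 'moment': array([ 0.0435533 , -0.00995507, -0.0077525 ]), 'gripper_force': 0.0, 'width': 0.08508435471896413}
scene {'fx': 384.3069942773967, 'fy': 384.3069942773967, 'cx': 275.77310807071837, 'cy': 208.24767930505223, 'R': array([[ 0.90031733, -0.43481725,  0.01904356],
       [-0.19567443, -0.44346435, -0.87467188],
       [ 0.38876756,  0.78375591, -0.48434126]]), 't': array([-0.4858522 ,  0.13475591,  1.16311556])}
top {'fx': 379.51276890283356, 'fy': 379.51276890283356, 'cx': 278.08357905348305, 'cy': 212.6085053080761, 'R': array([[-9.39136188e-03, -9.99955896e-01, -8.64903423e-05],
       [-9.77495724e-01,  9.19865001e-03, -2.10754584e-01],
       [ 2.10746084e-01, -1.89472862e-03, -9.77539001e-01]]), 't': array([-0.03191401,  0.51078765,  1.00178751])}
```

View pics/scene0.png

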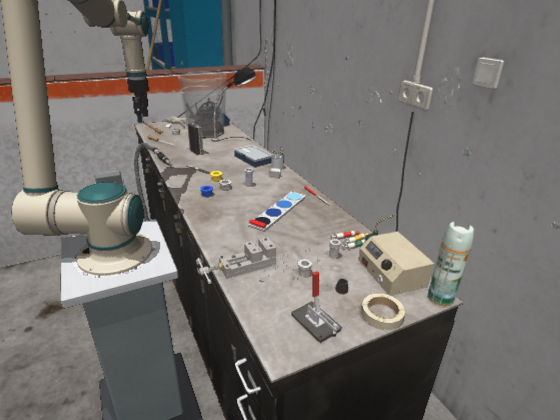

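View pics/top0.png

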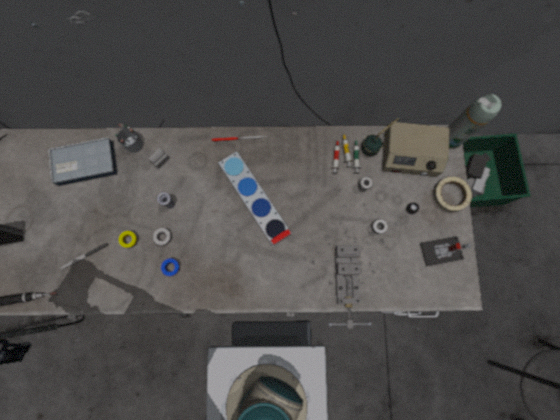

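The top view shows the rail with its pale end at (233,162) and the red end at (280,237). The bushing candidates are at (165,200), (162,237), (366,184) and (380,227). The yellow and blue look-alikes are at (128,239) and (171,267). Next I'll zoom in and measure.

```bash
cat > h.py <<'E'
import numpy as np,cv2
from rig import eyes,get_state
def load(n):
    z=np.load(n+".npz"); return z['p'],z['d']
def grab(n,name):
    p,d=eyes.get_image(n); np.savez(name+".npz",p=p,d=d); return p,d
def ray(n,uv,z):
    c=eyes.camera_info(n);R,t=c['R'],c['t']
    o=-R.T@t; v=R.T@np.array([(uv[0]-c['cx'])/c['fx'],(uv[1]-c['cy'])/c['fy'],1])
    return o+v*(z-o[2])/v[2]
def cloud(n,d):
    c=eyes.camera_info(n);v,u=np.indices(d.shape)
    P=np.stack([(u-c['cx'])/c['fx']*d,(v-c['cy'])/c['fy']*d,d],-1)-c['t']
    return P@c['R']
E
python3 - <<'E'
from h import *
p,d=load('top0');P=cloud('top',d)
t=[]
for u,v in((165,200),(162,237),(366,184),(380,227),(255,198),(372,145)):
    r=20 if u!=255 else 50
    t.append(cv2.resize(p[v-r:v+r,u-r:u+r],(260,260),interpolation=cv2.INTER_CUBIC))
    Z=P[v-16:v+17,u-16:u+17,2]; g=(Z>.018)&(d[v-16:v+17,u-16:u+17]>0); print(u,v,'zmax pct',np.percentile(Z[g],[50,75,90,97]) if g.any() else 0,P[v-16:v+17,u-16:u+17][g].mean(0))
cv2.imwrite('pics/crop.png',np.vstack([np.hstack(t[:3]),np.hstack(t[3:])])[:,:,::-1])
E
```

```text
165 200 zmax pct [0.06375835 0.07059912 0.07250105 0.07326432] [0.55036028 0.27801861 0.05688926]
162 237 zmax pct [0.02853108 0.03008711 0.03128099 0.03253135] [0.45203586 0.29202419 0.02845554]
366 184 zmax pct [0.05106633 0.05391529 0.05555438 0.05674882] [ 0.59552843 -0.28703693  0.04571613]
380 227 zmax pct [0.03682748 0.03808872 0.03960099 0.04042407] [ 0.4739356  -0.32377643  0.03529856]
255 198 zmax pct [0.01841218 0.01874881 0.01925812 0.01970858] [0.57863249 0.03870973 0.01857065]
372 145 zmax pct [0.05125828 0.06059263 0.07274698 0.10608915] [ 0.71048978 -0.32386537  0.05120483]
```

View pics/crop.png

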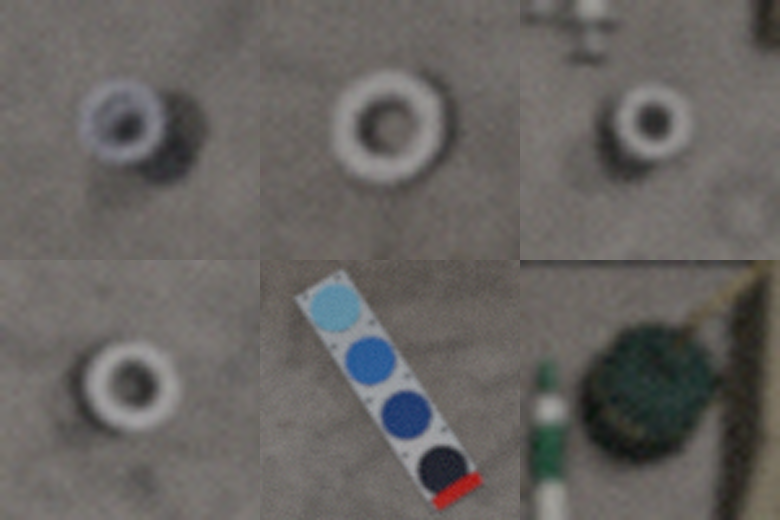

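```bash
cat >> h.py <<'E'
def blob(p,uv,thr=None,r=20,hsv=None,near=9):
    u,v=map(int,uv); c=cv2.resize(p[v-r:v+r,u-r:u+r],None,fx=4,fy=4,interpolation=cv2.INTER_CUBIC)
    if hsv is None:
        g=cv2.GaussianBlur(cv2.cvtColor(c,cv2.COLOR_RGB2GRAY),(0,0),2); m=(g>(thr or (np.median(g)+np.percentile(g,99))/2)).astype(np.uint8)
    else: m=cv2.inRange(cv2.cvtColor(cv2.GaussianBlur(c,(0,0),2),cv2.COLOR_RGB2HSV),*map(np.array,hsv))
    cs,_=cv2.findContours(m,cv2.RETR_EXTERNAL,cv2.CHAIN_APPROX_NONE)
    k=max(cs,key=cv2.contourArea); h=cv2.convexHull(k); M=cv2.moments(h)
    cx,cy=M['m10']/M['m00'],M['m01']/M['m00']
    return np.array([(cx+.5)/4-.5+u-r,(cy+.5)/4-.5+v-r]),2*np.sqrt(M['m00']/np.pi)/4
B={'70':.07,'52':.052,'36':.036,'28':.028}
E
python3 - <<'E'
from h import *
np.set_printoptions(precision=4,suppress=True)
S={}
for n in('top','scene'):
    c=eyes.camera_info(n);print(n,'cam',-c['R'].T@c['t'])
p,d=load('top0');ps,_=load('scene0')
c=eyes.camera_info('scene')
def proj(n,X):
    c=eyes.camera_info(n);q=c['R']@X+c['t'];return np.array([c['fx']*q[0]/q[2]+c['cx'],c['fy']*q[1]/q[2]+c['cy']])
for k,uv in dict(zip(B,((165,200),(366,184),(380,227),(162,237)))).items():
    b,D=blob(p,uv); X=ray('top',b,B[k]-.004); dist=np.linalg.norm(X+eyes.camera_info('top')['R'].T@eyes.camera_info('top')['t'])
    print(k,b,'diam mm',D*dist/379.5*1e3,'X',X,'range',np.hypot(X[0],X[1]),'scene px',proj('scene',X))
pads=[]
for i,(uv,h) in enumerate((((275,229),((0,0,0),(180,255,62))),((261,207),((100,120,0),(130,255,255))),((247,186),((100,120,0),(130,255,255))),((234,166),((90,70,90),(110,255,255))))):
    b,D=blob(p,uv,r=13,hsv=h); X=ray('top',b,.013); pads.append(X); print('pad',i+1,b,D*1e3*1.0/379.5,X)
pads=np.array(pads);print(np.linalg.norm(np.diff(pads,axis=0),axis=1))
E
```

```text
top cam [ 0.2879 -0.0347  1.0869]
scene cam [ 0.0116 -1.0631  0.6905]
70 [162.6835 197.6705] diam mm 36.405267741484565 X [0.5534 0.2832 0.066 ] range 0.6216500779727083 scene px [248.9397 169.812 ]
52 [366.4437 182.0182] diam mm 31.470071803412708 X [ 0.5987 -0.2894  0.048 ] range 0.6649301030027246 scene px [336.1023 243.1144]
36 [380.3824 225.7703] diam mm 38.95020130188515 X [ 0.4746 -0.3251  0.032 ] range 0.5752671341033768 scene px [305.5247 264.6394]
28 [160.7776 235.8278] diam mm 48.15486282171983 X [0.453  0.2956 0.024 ] range 0.5408838490270217 scene px [224.9784 182.1344]
pad 1 [274.4409 227.7729] 42.45790372521305 [ 0.475  -0.0259  0.013 ]
pad 2 [260.7907 207.1912] 45.55908407039442 [0.536  0.0133 0.013 ]
pad 3 [247.0012 186.2867] 46.55186475199978 [0.5994 0.0538 0.013 ]
pad 4 [233.5192 166.0335] 47.422068374764876 [0.6623 0.0944 0.013 ]
[0.0725 0.0753 0.0749]
```

```bash
cat >> h.py <<'E'
from scipy.spatial.transform import Rotation as Ro
PAD={i:np.array([.5992,.0538])+(i-3)*.075*np.array([.8414,.5403]) for i in(1,2,3,4)}
OBJ={'70':(.5534,.2832),'52':(.5987,-.2894),'36':(.4746,-.3251),'28':(.453,.2956)}
def go(x,y,z,yaw=-57.3):
    s=get_state();R=Ro.from_quat(np.roll(s['ee_rot'],-1)).as_matrix()
    D=R.T@(np.array([x,y,z])-s['position'])/.025
    cur=np.degrees(np.arctan2(R[1,1],R[0,1]));dw=(cur-yaw+180)%360-180
    print('units',D.round(2),'turn',round(dw/6,2),'pos',s['position'].round(4),'w',round(s['width'],4),'t',s['clock'],'tilt',R[:,2].round(3),'q',s['qpos'].round(2))
E
python3 - <<'E'
from h import *
from rig import manip
print({k:getattr(manip,k) for k in dir(manip) if k[0]!='_'},PAD)
go(*OBJ['70'],.217)
E
```

```text
{'MotionError': <class 'rig.MotionError'>, 'finger_overhang': 0.022} {1: array([ 0.47299 , -0.027245]), 2: array([0.536095 , 0.0132775]), 3: array([0.5992, 0.0538]), 4: array([0.662305 , 0.0943225])}
units [-16.73  -4.58   0.  ] turn 21.11 pos [0.2022 0.5377 0.2169] w 0.0855 t 0.1 tilt [-0.001 -0.001 -1.   ] q [ 1.09  0.28  1.51 -0.    1.36 -0.12]
```

drive_tool(
  rows=[
    [-1,-0.3,0,1],
    [-2,-0.6,0,2],
    [-3,-0.9,0,3],
    [-4,-1.2,0,4],
    [-5,-1.5,0,5],
    [-6,-1.8,0,6],
    [-7,-2.1,0,7],
    [-8,-2.4,0,8],
  ],
  grip=85,
  newtons=40,
)

```text
clock: 0.77
position: [0.3692, 0.4105, 0.2173]
ee_rot: [-0.0, 0.566, 0.825, -0.0]
contact_force: [0.5, 0.5, 0.8]
width: 0.0848
gripper_force: 0.0
```

```bash
python3 -c "
from h import *
go(*OBJ['70'],.217)"
```

```text
units [-7.4   5.04  0.01] turn 13.06 pos [0.3692 0.4105 0.2173] w 0.0848 t 0.7667 tilt [-0.001 -0.    -1.   ] q [0.71 0.24 1.55 0.   1.35 0.34]
```

drive_tool(
  rows=[
    [-1,0.7,0,1],
    [-2,1.4,0,2],
    [-3,2,0,3],
    [-4,2.7,0,4],
    [-5,3.4,0,5],
    [-6,4.1,0,6],
    [-7,4.8,0,7],
    [-7.4,5.04,0,8],
  ],
)

```text
clock: 1.43
position: [0.5567, 0.2826, 0.2168]
ee_rot: [0.001, 0.853, 0.522, 0.0]
contact_force: [1.6, 0.1, -0.2]
width: 0.0849
gripper_force: 0.0
```

drive_tool(
  rows=[
    [0,0,0,1],
    [0,0,0,2],
    [0,0,0,3],
    [0,0,0,4],
    [0,0,0,5],
    [0,0,0,5.06],
    [0,0,0,5.06],
    [0,0,0,5.06],
  ],
)

```text
clock: 2.1
position: [0.5532, 0.2853, 0.2174]
ee_rot: [-0.0, 0.958, 0.285, -0.0]
contact_force: [-0.3, -0.2, 0.6]
width: 0.085
gripper_force: 0.0
```

```bash
python3 - <<'E'
from h import *
go(*OBJ['70'],.062)
ps,_=grab('scene','s1'); p,_=grab('top','t1')
a=cv2.resize(ps[90:290,150:350],(400,400));b=cv2.resize(p[130:290,110:310],(500,400))
cv2.imwrite('pics/c1.png',cv2.resize(np.hstack([a,b]),(800,356))[:,:,::-1])
E
```

```text
units [-0.03  0.08  6.22] turn 0.08 pos [0.5532 0.2853 0.2174] w 0.085 t 2.1 tilt [-0.001 -0.    -1.   ] q [0.36 0.35 1.4  0.   1.4  1.36]
```

View pics/c1.png

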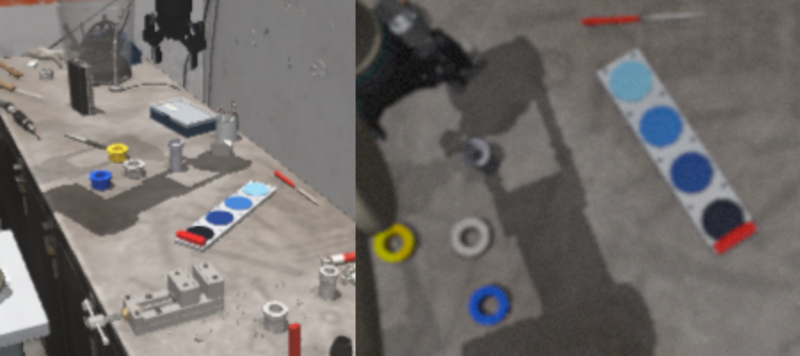

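The crops show the tall bushing at crop (177,155), with the gripper above it. The gripper looks displaced in the top view, near pixel (152,157), so I'll check it by projection.

```bash
cat >> h.py <<'E'
def proj(n,X):
    c=eyes.camera_info(n);q=c['R']@np.array(X)+c['t'];return np.array([c['fx']*q[0]/q[2]+c['cx'],c['fy']*q[1]/q[2]+c['cy']])
E
python3 - <<'E'
from h import *
X=get_state()['position']
for z in(.195,.21): print(z,proj('scene',[X[0],X[1],z]),proj('top',[X[0],X[1],z]))
p,_=load('s1');a=p[60:200,190:330];q,_=load('t1');b=q[110:250,90:230]
o=np.hstack([cv2.resize(a,(400,400)),cv2.resize(b,(400,400))]);cv2.imwrite('pics/c2.png',o[:,:,::-1])
P=cloud('scene',load('s1')[1]);m=(P[...,2]>.15)&(np.hypot(P[...,0]-.55,P[...,1]-.28)<.13)
Q=P[m];
for z in np.arange(.15,.4,.02):
    k=Q[(Q[:,2]>z)&(Q[:,2]<z+.02)]
    if len(k):print(round(z,2),len(k),k.mean(0),k.min(0),k.max(0))
E
```

```text
0.195 [248.20757666 139.25974516] [146.10540345 184.58455687]
0.21 [248.14725574 135.56446397] [143.98421751 182.81953695]
0.23 13 [0.54191251 0.29887232 0.24697809] [0.51832176 0.23988412 0.24401065] [0.58193044 0.32975264 0.24966845]
0.25 55 [0.54981936 0.28288214 0.26011795] [0.51549332 0.23428002 0.2501483 ] [0.58584272 0.3358799  0.26978851]
0.27 57 [0.54559424 0.2854888  0.2807938 ] [0.50514477 0.22585258 0.27014681] [0.58529951 0.33911458 0.28994344]
0.29 147 [0.55064626 0.2781586  0.30137707] [0.50059944 0.2172242  0.29013677] [0.60123214 0.35160011 0.30996385]
0.31 163 [0.54938281 0.27519087 0.3200001 ] [0.50343491 0.21712397 0.31006299] [0.59825768 0.34447437 0.32995627]
0.33 183 [0.54864593 0.27578217 0.34006589] [0.50353357 0.21907303 0.33006947] [0.60007921 0.34601338 0.34993945]
0.35 90 [0.5442198  0.26115582 0.36205662] [0.51425258 0.24428915 0.35017322] [0.58732016 0.31182026 0.36997543]
0.37 113 [0.54217688 0.26082583 0.38015433] [0.51318094 0.24488398 0.37038497] [0.58701364 0.29543853 0.38972413]
0.39 124 [0.54263903 0.26272548 0.39960768] [0.5128724  0.24651467 0.3903241 ] [0.58655882 0.31165559 0.40999201]
```

View pics/c2.png

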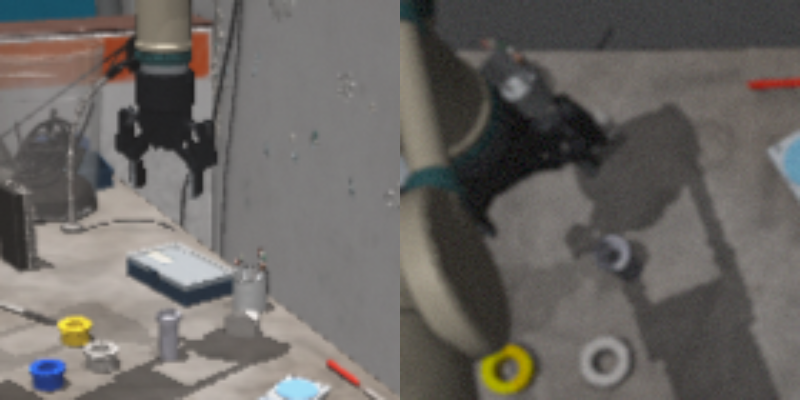

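The depth reading puts the fingertips at about z=0.245, but the state implies about 0.20. I'll check the scene depth against the known bushing and table heights.

```bash
python3 - <<'E'
from h import *
np.set_printoptions(precision=3,suppress=True)
for n,f in(('scene','s1'),('top','t1')):
    p,d=load(f);P=cloud(n,d)
    for nm,(x,y) in {**OBJ,'bench':(.42,.1),'pad3':PAD[3]}.items():
        m=(np.hypot(P[...,0]-x,P[...,1]-y)<.02)&(P[...,2]<.1)&(d>0);print(n,nm,m.sum(),np.percentile(P[m][:,2],[50,95]) if m.any() else '')
for s in(1,-1):
    for z in (.208,.245): print(s,z,proj('scene',[.553+s*.027,.2853-s*.042,z]),proj('top',[.553+s*.027,.2853-s*.042,z]))
E
```

```text
scene 70 120 [0.037 0.068]
scene 52 220 [0.028 0.052]
scene 36 213 [0.023 0.036]
scene 28 50 [0.025 0.029]
scene bench 48 [-0.001  0.001]
scene pad3 44 [0.012 0.014]
top 70 211 [0.047 0.072]
top 52 188 [0.041 0.055]
top 36 188 [0.034 0.04 ]
top 28 157 [0.026 0.032]
top bench 150 [0.001 0.004]
top pad3 134 [0.014 0.017]
1 0.208 [258.749 138.442] [162.333 172.292]
1 0.245 [258.725 129.071] [157.596 167.295]
-1 0.208 [237.771 133.765] [125.994 194.148]
-1 0.245 [237.498 124.617] [119.688 189.991]
```

drive_tool(
  rows=[
    [0,0.08,1,0.05],
    [-0.03,0.08,2,0.05],
    [-0.03,0.08,3,0.05],
    [-0.03,0.08,3.8,0.05],
    [-0.03,0.08,3.8,0.05],
    [-0.03,0.08,3.8,0.05],
    [-0.03,0.08,3.8,0.05],
    [-0.03,0.08,3.8,0.05],
  ],
)

```text
clock: 2.87
position: [0.5551, 0.2838, 0.1246]
ee_rot: [-0.0, 0.959, 0.282, 0.002]
contact_force: [-0.1, 0.3, -0.3]
width: 0.085
gripper_force: 0.0
```

```bash
python3 - <<'E'
from h import *
go(*OBJ['70'],.062)
p,d=grab('scene','s2');q,_=grab('top','t2')
a=p[100:220,190:310];b=q[130:250,100:220]
o=np.hstack([cv2.resize(a,(400,400)),cv2.resize(b,(400,400))]);cv2.imwrite('pics/c3.png',o[:,:,::-1])
X=get_state()['position']
for s in(1,-1):
    for z in (.095,.108,.14): print(s,z,proj('scene',[X[0]+s*.027,X[1]-s*.042,z]),proj('top',[X[0]+s*.027,X[1]-s*.042,z]))
E
```

```text
units [-0.08 -0.02  2.51] turn 0.01 pos [0.5551 0.2838 0.1246] w 0.085 t 2.8667 tilt [ 0.003  0.001 -1.   ] q [0.36 0.41 1.54 0.   1.19 1.36]
1 0.095 [259.39972457 165.78752672] [175.38846183 184.73675222]
1 0.108 [259.3945145  162.74947543] [174.10653207 183.36790877]
1 0.14 [259.38150471 155.16331622] [170.81038787 179.84828895]
-1 0.095 [239.12325648 160.49370087] [143.14809858 204.35753206]
-1 0.108 [239.03693986 157.52114042] [141.44454462 203.22064983]
-1 0.14 [238.82149148 150.10155743] [137.06209454 200.29598189]
```

View pics/c3.png

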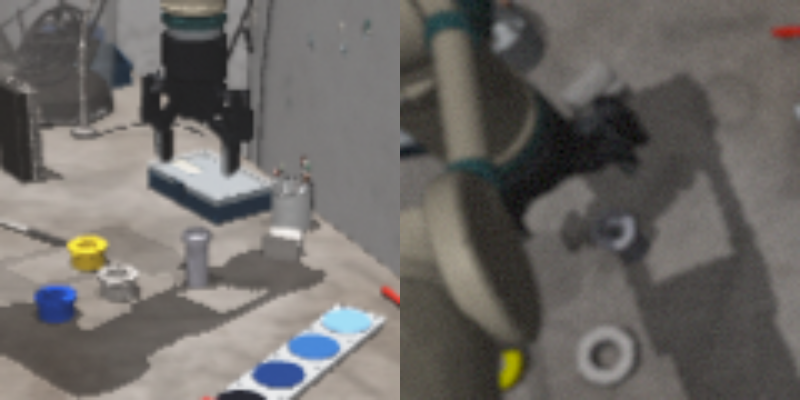

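The tips again look about 40 mm higher than the stated geometry. Going to TCP z=0.062 is safe under either reading, so I'll descend there and check.

drive_tool(
  rows=[
    [-0.08,-0.02,0.8,0],
    [-0.08,-0.02,1.6,0],
    [-0.08,-0.02,2.2,0],
    [-0.08,-0.02,2.4,0],
    [-0.08,-0.02,2.4,0],
    [-0.08,-0.02,2.4,0],
    [-0.08,-0.02,2.4,0],
    [-0.08,-0.02,2.4,0],
  ],
)

```text
clock: 3.63
position: [0.5528, 0.283, 0.0641]
ee_rot: [-0.0, 0.959, 0.282, 0.001]
contact_force: [-1.3, 0.4, -0.7]
width: 0.0849
gripper_force: 0.0
```

```bash
python3 - <<'E'
from h import *
go(*OBJ['70'],.062)
p,d=grab('scene','s3')
cv2.imwrite('pics/c4.png',cv2.resize(p[110:210,190:310],(600,500))[:,:,::-1])
E
```

```text
units [0.02 0.   0.09] turn 0.0 pos [0.5528 0.283  0.0641] w 0.0849 t 3.6333 tilt [ 0.003  0.001 -1.   ] q [0.36 0.46 1.62 0.   1.06 1.36]
```

View pics/c4.png

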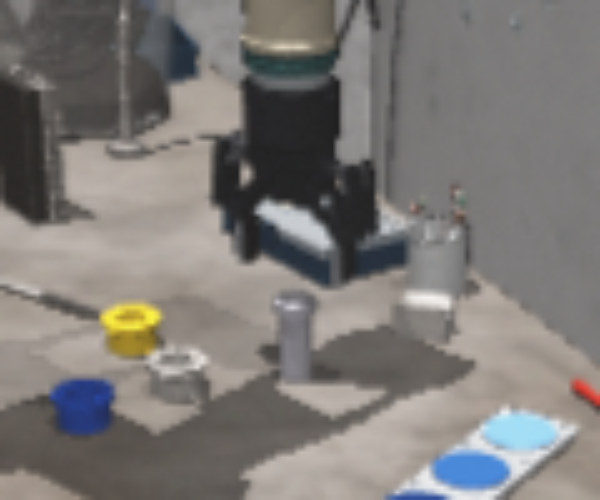

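The tips sit at z≈0.093 with the TCP reading 0.064, at pixels (257,166) and (239,162), above the collar. So the real tool is about 40 mm higher than the state says. I'll rely on the pictures and descend further.

drive_tool(
  rows=[
    [0.02,0,0.4,0],
    [0.02,0,0.8,0],
    [0.02,0,1.2,0],
    [0.02,0,1.5,0],
    [0.02,0,1.6,0],
    [0.02,0,1.6,0],
    [0.02,0,1.6,0],
    [0.02,0,1.6,0],
  ],
)

```text
clock: 4.35
position: [0.5526, 0.283, 0.023]
ee_rot: [-0.0, 0.959, 0.282, 0.0]
contact_force: [0.4, -0.4, -0.2]
width: 0.0851
gripper_force: 0.0
```

drive_tool(
  rows=[
    [0,0,0,0],
    [0,0,0,0],
    [0,0,0,0],
    [0,0,0,0],
    [0,0,0,0],
    [0,0,0,0],
    [0,0,0,0],
    [0,0,0,0],
  ],
  grip=20,
  newtons=40,
)

```text
clock: 5.02
position: [0.5525, 0.2829, 0.0231]
ee_rot: [-0.0, 0.96, 0.282, 0.0]
contact_force: [0.3, 0.0, 3.8]
width: 0.0334
gripper_force: 39.7
```

```bash
python3 - <<'E'
from h import *
go(*OBJ['70'],.062)
p,d=grab('scene','s4')
cv2.imwrite('pics/c5.png',cv2.resize(p[120:210,190:310],(800,600))[:,:,::-1])
E
```

```text
units [ 0.04  0.01 -1.56] turn 0.0 pos [0.5525 0.2829 0.0231] w 0.0334 t 5.0167 tilt [ 0.001  0.    -1.   ] q [0.36 0.5  1.67 0.   0.97 1.36]
```

View pics/c5.png

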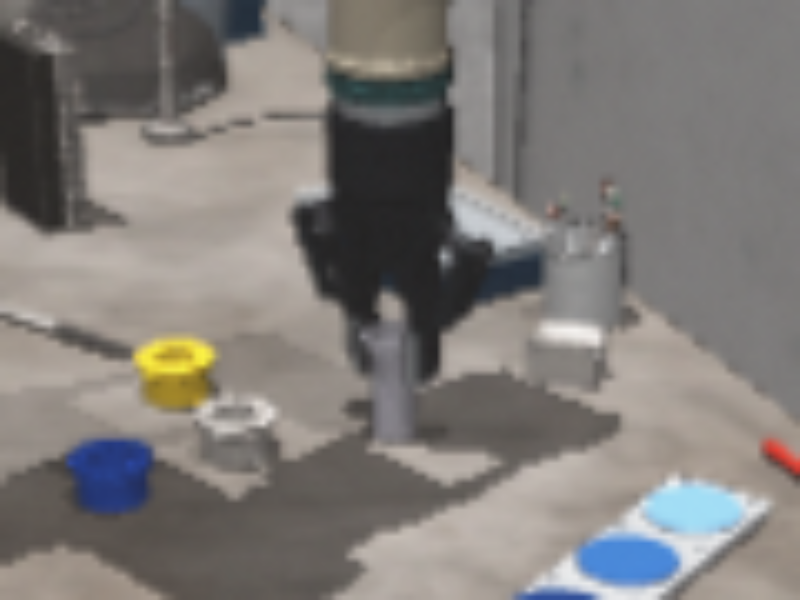

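Gripped: the collar at crop (390,340) sits between the pads. Lifting.

drive_tool(
  rows=[
    [0,0,-0.3,0],
    [0,0,-1.2,0],
    [0,0,-2.2,0],
    [0,0,-3.2,0],
    [0,0,-4.2,0],
    [0,0,-5,0],
    [0,0,-5.5,0],
    [0,0,-5.5,0],
  ],
)

```text
clock: 5.73
position: [0.5538, 0.2836, 0.1636]
ee_rot: [-0.0, 0.959, 0.282, 0.003]
contact_force: [0.7, -0.0, -0.9]
width: 0.0335
gripper_force: 40.0
```

```bash
python3 -c "
from h import *
go(*PAD[1],.16)"
```

```text
units [-9.44  8.71  0.1 ] turn 0.0 pos [0.5538 0.2836 0.1636] w 0.0335 t 5.7333 tilt [ 0.006  0.002 -1.   ] q [0.36 0.38 1.49 0.   1.27 1.36]
```

drive_tool(
  rows=[
    [-0.5,0.4,0,0],
    [-1.4,1.3,0,0],
    [-2.4,2.2,0,0],
    [-3.4,3.1,0,0],
    [-4.4,4,0,0],
    [-5.4,5,0,0],
    [-6.4,5.9,0,0],
    [-7.4,6.8,0,0],
  ],
)

```text
clock: 6.4
position: [0.4868, 0.0385, 0.1589]
ee_rot: [-0.0, 0.959, 0.282, -0.001]
contact_force: [0.1, -0.1, -1.4]
width: 0.0334
gripper_force: 40.1
```

```bash
python3 -c "
from h import *
go(*PAD[1],.16)"
```

```text
units [-1.89  1.91 -0.04] turn 0.01 pos [0.4868 0.0385 0.1589] w 0.0334 t 6.4 tilt [-0.002  0.    -1.   ] q [-0.06  0.19  1.78  0.    1.18  0.94]
```

drive_tool(
  rows=[
    [-0.8,0.8,0,0],
    [-1.5,1.5,0,0],
    [-1.9,1.85,0,0],
    [-2.0,1.9,0,0],
    [-2.0,1.9,0.5,0],
    [-2.0,1.9,1.2,0],
    [-2.0,1.9,2,0],
    [-2.0,1.9,2,0],
  ],
)

```text
clock: 7.07
position: [0.4687, -0.0257, 0.1065]
ee_rot: [-0.002, 0.959, 0.282, -0.004]
contact_force: [-0.9, 0.7, -1.3]
width: 0.0336
gripper_force: 40.2
```

```bash
python3 - <<'E'
from h import *
go(*PAD[1],.037)
p,d=grab('scene','s5');q,_=grab('top','t5')
a=p[130:250,220:340];b=q[160:280,200:320]
cv2.imwrite('pics/c6.png',np.hstack([cv2.resize(a,(400,400)),cv2.resize(b,(400,400))])[:,:,::-1])
X=[.473,-.0272]
print(proj('scene',[*X,.013]),proj('scene',[*X,.09]),proj('scene',[*X,.14]),proj('top',[*X,.013]))
E
```

```text
units [0.13 0.16 2.78] turn 0.01 pos [ 0.4687 -0.0257  0.1065] w 0.0336 t 7.0667 tilt [-0.008  0.002 -1.   ] q [-0.2   0.22  1.89  0.    1.04  0.8 ]
[261.8129422  220.74152777] [261.84639987 200.91690495] [261.86918804 187.41426513] [274.89134569 228.44765023]
```

View pics/c6.png

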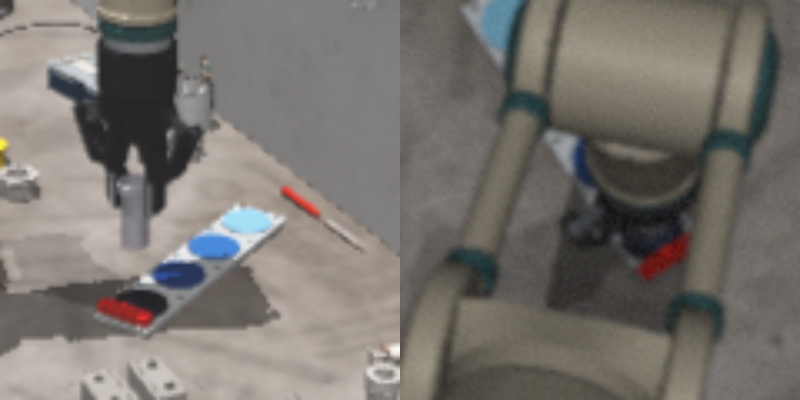

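The bushing base at crop (134,245) is about 1.6 px left of the black pad's centre, which matches the state error. I'll correct that and lower it.

drive_tool(
  rows=[
    [0.13,0.16,0.6,0],
    [0.13,0.16,1.2,0],
    [0.13,0.16,1.8,0],
    [0.13,0.16,2.2,0],
    [0.13,0.16,2.4,0],
    [0.13,0.16,2.4,0],
    [0.13,0.16,2.4,0],
    [0.13,0.16,2.4,0],
  ],
)

```text
clock: 7.83
position: [0.478, -0.0288, 0.0512]
ee_rot: [0.0, 0.959, 0.282, 0.001]
contact_force: [-0.5, 0.0, -1.0]
width: 0.0332
gripper_force: 40.2
```

```bash
python3 -c "
from h import *
go(*PAD[1],.037)"
```

```text
units [-0.14 -0.16  0.57] turn 0.01 pos [ 0.478  -0.0288  0.0512] w 0.0332 t 7.8333 tilt [ 0.002 -0.    -1.   ] q [-0.21  0.29  1.95  0.    0.89  0.79]
```

drive_tool(
  rows=[
    [-0.14,-0.16,0.1,0],
    [-0.14,-0.16,0.2,0],
    [-0.14,-0.16,0.3,0],
    [-0.14,-0.16,0.4,0],
    [-0.14,-0.16,0.45,0],
    [-0.14,-0.16,0.5,0],
    [-0.14,-0.16,0.5,0],
    [-0.14,-0.16,0.5,0],
  ],
)

```text
clock: 8.5
position: [0.472, -0.0273, 0.0376]
ee_rot: [-0.0, 0.96, 0.282, -0.0]
contact_force: [0.7, 0.4, -1.6]
width: 0.0331
gripper_force: 40.2
```

```bash
python3 -c "
from h import *
go(*PAD[1],.036)"
```

```text
units [0.04 0.02 0.06] turn 0.0 pos [ 0.472  -0.0273  0.0376] w 0.0331 t 8.5 tilt [-0.  0. -1.] q [-0.21  0.31  1.98  0.    0.86  0.79]
```

drive_tool(
  rows=[
    [0.04,0.02,0.02,0],
    [0.04,0.02,0.04,0],
    [0.04,0.02,0.06,0],
    [0.04,0.02,0.08,0],
    [0.04,0.02,0.08,0],
    [0.04,0.02,0.08,0],
    [0.04,0.02,0.08,0],
    [0.04,0.02,0.08,0],
  ],
)

```text
clock: 9.17
position: [0.4734, -0.0273, 0.0361]
ee_rot: [0.0, 0.96, 0.282, 0.0]
contact_force: [0.1, 0.6, 4.8]
width: 0.0334
gripper_force: 40.6
```

Contact made. Release, then lift.

drive_tool(
  rows=[
    [0,0,0,0],
    [0,0,0,0],
    [0,0,0,0],
    [0,0,0,0],
    [0,0,0,0],
    [0,0,0,0],
    [0,0,0,0],
    [0,0,0,0],
  ],
  grip=75,
)

```text
clock: 9.83
position: [0.473, -0.0272, 0.0357]
ee_rot: [-0.0, 0.959, 0.282, 0.0]
contact_force: [-0.1, -0.2, 0.2]
width: 0.0754
gripper_force: 0.0
```

drive_tool(
  rows=[
    [0,0,-0.5,0],
    [0,0,-1.2,0],
    [0,0,-2,0],
    [0,0,-3,0],
    [0,0,-4,0],
    [0,0,-4.6,0],
    [0,0,-4.6,0],
    [0,0,-4.6,0],
  ],
)

```text
clock: 10.5
position: [0.4734, -0.0273, 0.1512]
ee_rot: [0.0, 0.959, 0.282, 0.001]
contact_force: [-0.1, -0.1, -0.1]
width: 0.0751
gripper_force: 0.0
```

```bash
python3 -c "
from h import *
go(*OBJ['52'],.15)"
```

```text
units [-1.45 11.53  0.06] turn 0.0 pos [ 0.4734 -0.0273  0.1512] w 0.0751 t 10.5 tilt [ 0.002 -0.    -1.   ] q [-0.2   0.17  1.82  0.    1.15  0.8 ]
```

drive_tool(
  rows=[
    [-0.1,1,0,0],
    [-0.3,2.4,0,0],
    [-0.5,3.8,0,0],
    [-0.7,5.2,0,0],
    [-0.8,6.6,0,0],
    [-1,8,0,0],
    [-1.2,9.3,0,0],
    [-1.3,10.4,0,0],
  ],
)

```text
clock: 11.17
position: [0.5858, -0.2655, 0.1481]
ee_rot: [-0.001, 0.96, 0.281, -0.001]
contact_force: [1.2, 0.5, 0.2]
width: 0.075
gripper_force: 0.0
```

drive_tool(
  rows=[
    [-0.1,0.6,0,0],
    [-0.15,1.0,0,0],
    [-0.15,1.13,0,0],
    [-0.15,1.13,0,0],
    [-0.15,1.13,0,0],
    [-0.15,1.13,0,0],
    [-0.15,1.13,0,0],
    [-0.15,1.13,0,0],
  ],
)

```text
clock: 11.83
position: [0.5982, -0.2883, 0.1511]
ee_rot: [0.0, 0.959, 0.282, 0.0]
contact_force: [-0.7, -0.1, 0.8]
width: 0.0748
gripper_force: 0.0
```

```bash
python3 - <<'E'
from h import *
go(*OBJ['52'],.005)
q,_=grab('top','t6')
for h in(.083,.079):
    b,D=blob(q,proj('top',[*PAD[1],h]).round(),r=14); print('70 at',b,D,ray('top',b,.079)-np.r_[PAD[1],0])
cv2.imwrite('pics/c7.png',np.hstack([cv2.resize(q[150:260,210:320],(400,400)),cv2.resize(q[120:230,310:420],(400,400))])[:,:,::-1])
E
```

```text
units [-0.01  0.05  5.84] turn 0.01 pos [ 0.5982 -0.2883  0.1511] w 0.0748 t 11.8333 tilt [ 0.  0. -1.] q [-0.55  0.45  1.4   0.    1.29  0.44]
70 at [274.91066613 212.59782902] 7.012765318716695 [ 0.03229002 -0.00080184  0.079     ]
70 at [274.91066613 212.59782902] 7.012765318716695 [ 0.03229002 -0.00080184  0.079     ]
```

View pics/c7.png

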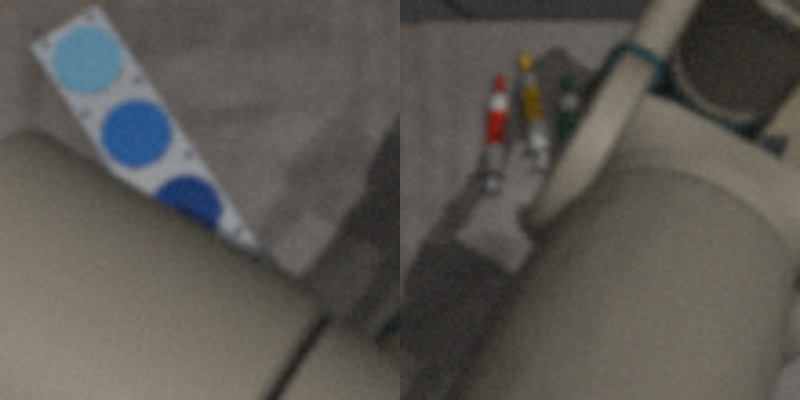

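The arm hides the 70 and 52 in the top view, so I'll check the placement later. Descend and grip the 52.

drive_tool(
  rows=[
    [0,0.05,1,0],
    [0,0.05,2,0],
    [0,0.05,3,0],
    [0,0.05,4,0],
    [0,0.05,4.8,0],
    [0,0.05,5.4,0],
    [0,0.05,5.8,0],
    [0,0.05,5.8,0],
  ],
)

```text
clock: 12.55
position: [0.5976, -0.2892, 0.0035]
ee_rot: [-0.002, 0.959, 0.282, -0.001]
contact_force: [-0.6, 0.4, -0.2]
width: 0.075
gripper_force: 0.0
```

drive_tool(
  rows=[
    [0,0,0,0],
    [0,0,0,0],
    [0,0,0,0],
    [0,0,0,0],
    [0,0,0,0],
    [0,0,0,0],
    [0,0,0,0],
    [0,0,0,0],
  ],
  grip=18,
)

```text
clock: 13.22
position: [0.5997, -0.2905, 0.0072]
ee_rot: [0.001, 0.96, 0.282, 0.001]
contact_force: [0.1, 1.2, 6.0]
width: 0.0303
gripper_force: 39.6
```

```bash
python3 -c "
from h import *
go(*OBJ['52'],.005)"
```

```text
units [-0.01 -0.06  0.09] turn 0.0 pos [ 0.5997 -0.2905  0.0072] w 0.0303 t 13.2167 tilt [ 0.002 -0.001 -1.   ] q [-0.56  0.57  1.57  0.    0.99  0.44]
```

drive_tool(
  rows=[
    [0,0,-0.3,0],
    [0,0,-1.2,0],
    [0,0,-2.2,0],
    [0,0,-3.2,0],
    [0,0,-4.2,0],
    [0,0,-4.8,0],
    [0,0,-5.2,0],
    [0,0,-5.2,0],
  ],
)

```text
clock: 13.88
position: [0.6002, -0.2912, 0.1383]
ee_rot: [0.002, 0.959, 0.282, 0.002]
contact_force: [-0.8, -0.3, -1.6]
width: 0.0301
gripper_force: 39.9
```

```bash
python3 -c "
from h import *
go(*PAD[2],.137)"
```

```text
units [ 4.430e+00 -1.163e+01  1.000e-02] turn 0.0 pos [ 0.6002 -0.2912  0.1383] w 0.0301 t 13.8833 tilt [ 0.004 -0.003 -1.   ] q [-0.56  0.46  1.42 -0.    1.26  0.44]
```

drive_tool(
  rows=[
    [0.4,-1,0,0],
    [0.9,-2.3,0,0],
    [1.4,-3.6,0,0],
    [1.9,-4.9,0,0],
    [2.4,-6.2,0,0],
    [2.9,-7.5,0,0],
    [3.4,-8.8,0,0],
    [3.8,-10,0,0],
  ],
)

```text
clock: 14.55
position: [0.5421, -0.0266, 0.1341]
ee_rot: [-0.001, 0.959, 0.282, -0.001]
contact_force: [1.4, 0.6, -1.2]
width: 0.0302
gripper_force: 40.0
```

drive_tool(
  rows=[
    [0.3,-0.8,0,0],
    [0.55,-1.4,0,0],
    [0.63,-1.6,0,0],
    [0.63,-1.63,0.6,0],
    [0.63,-1.63,1.4,0],
    [0.63,-1.63,2,0],
    [0.63,-1.63,2,0],
    [0.63,-1.63,2,0],
  ],
)

```text
clock: 15.22
position: [0.5341, 0.0136, 0.0844]
ee_rot: [-0.0, 0.96, 0.281, -0.002]
contact_force: [0.6, 0.1, -1.0]
width: 0.03
gripper_force: 40.0
```

drive_tool(
  rows=[
    [0,0,0.3,0],
    [0,0,0.6,0],
    [0,0,0.9,0],
    [0,0,1.2,0],
    [0,0,1.4,0],
    [0,0,1.4,0],
    [0,0,1.4,0],
    [0,0,1.4,0],
  ],
)

```text
clock: 15.88
position: [0.5353, 0.0142, 0.0509]
ee_rot: [0.0, 0.959, 0.282, 0.0]
contact_force: [-0.2, 0.1, -1.7]
width: 0.0305
gripper_force: 40.0
```

```bash
python3 -c "
from h import *
go(*PAD[2],.02)"
```

```text
units [0.01 0.05 1.23] turn 0.01 pos [0.5353 0.0142 0.0509] w 0.0305 t 15.8833 tilt [ 0.001  0.    -1.   ] q [-0.1   0.37  1.83  0.    0.94  0.9 ]
```

drive_tool(
  rows=[
    [0.01,0.05,0.4,0],
    [0.01,0.05,0.8,0],
    [0.01,0.05,1.1,0],
    [0.01,0.05,1.2,0],
    [0.01,0.05,1.22,0],
    [0.01,0.05,1.24,0],
    [0.01,0.05,1.26,0],
    [0.01,0.05,1.26,0],
  ],
)

```text
clock: 16.55
position: [0.5352, 0.0135, 0.0201]
ee_rot: [-0.0, 0.959, 0.282, -0.0]
contact_force: [-3.4, 1.2, 10.5]
width: 0.0305
gripper_force: 41.0
```

drive_tool(
  rows=[
    [0,0,0.01,0],
    [0,0,0.02,0],
    [0,0,0.03,0],
    [0,0,0.04,0],
    [0,0,0.05,0],
    [0,0,0.05,0],
    [0,0,0.05,0],
    [0,0,0.05,0],
  ],
)

```text
clock: 17.22
position: [0.5354, 0.0136, 0.02]
ee_rot: [-0.0, 0.959, 0.282, -0.0]
contact_force: [-5.2, 1.9, 18.8]
width: 0.0301
gripper_force: 41.8
```

drive_tool(
  rows=[
    [0,0,-0.04,0],
    [0,0,-0.04,0],
    [0,0,-0.04,0],
    [0,0,-0.04,0],
    [0,0,-0.04,0],
    [0,0,-0.04,0],
    [0,0,-0.04,0],
    [0,0,-0.04,0],
  ],
)

```text
clock: 17.88
position: [0.5353, 0.0135, 0.0201]
ee_rot: [-0.0, 0.959, 0.282, -0.0]
contact_force: [-4.0, 0.7, 11.8]
width: 0.0301
gripper_force: 41.2
```

drive_tool(
  rows=[
    [0,0,0,0],
    [0,0,0,0],
    [0,0,0,0],
    [0,0,0,0],
    [0,0,0,0],
    [0,0,0,0],
    [0,0,0,0],
    [0,0,0,0],
  ],
  grip=75,
)

```text
clock: 18.55
position: [0.5359, 0.0132, 0.0188]
ee_rot: [-0.0, 0.96, 0.282, -0.0]
contact_force: [-0.5, 0.7, 0.0]
width: 0.075
gripper_force: 0.0
```

drive_tool(
  rows=[
    [0,0,-0.5,0],
    [0,0,-1.2,0],
    [0,0,-2,0],
    [0,0,-3,0],
    [0,0,-4,0],
    [0,0,-4.8,0],
    [0,0,-4.8,0],
    [0,0,-4.8,0],
  ],
)

```text
clock: 19.22
position: [0.5367, 0.0132, 0.14]
ee_rot: [0.001, 0.959, 0.282, 0.001]
contact_force: [-1.1, 0.2, 0.2]
width: 0.0749
gripper_force: 0.0
```

```bash
python3 -c "
from h import *
go(*OBJ['36'],.14)"
```

```text
units [-9.4  10.04 -0.  ] turn 0.0 pos [0.5367 0.0132 0.14  ] w 0.0749 t 19.2167 tilt [ 0.003 -0.    -1.   ] q [-0.11  0.27  1.71  0.    1.15  0.89]
```

drive_tool(
  rows=[
    [-0.6,0.6,0,0],
    [-1.6,1.7,0,0],
    [-2.6,2.8,0,0],
    [-3.6,3.8,0,0],
    [-4.6,4.9,0,0],
    [-5.6,6,0,0],
    [-6.6,7,0,0],
    [-7.6,8.1,0,0],
  ],
)

```text
clock: 19.88
position: [0.4837, -0.2605, 0.1371]
ee_rot: [-0.002, 0.96, 0.282, -0.001]
contact_force: [0.2, 0.2, 0.2]
width: 0.075
gripper_force: 0.0
```

drive_tool(
  rows=[
    [-0.9,1,0,0],
    [-1.5,1.6,0,0],
    [-1.8,1.94,0,0],
    [-1.8,1.94,0,0],
    [-1.8,1.94,0.8,0],
    [-1.8,1.94,1.6,0],
    [-1.8,1.94,1.6,0],
    [-1.8,1.94,1.6,0],
  ],
)

```text
clock: 20.55
position: [0.4732, -0.3225, 0.0977]
ee_rot: [-0.002, 0.959, 0.282, -0.001]
contact_force: [0.4, 0.3, -0.8]
width: 0.0753
gripper_force: 0.0
```

```bash
python3 - <<'E'
from h import *
go(*OBJ['36'],-.01)
q,_=grab('top','t7')
for k,i,h in(('70',1,.083),('52',2,.065)):
    try:
        b,D=blob(q,proj('top',[*PAD[i],h-.004]).round(),r=9,thr=150); print(k,b,D,(ray('top',b,h-.004)[:2]-PAD[i])*1e3)
    except Exception as e: print(e)
cv2.imwrite('pics/c8.png',cv2.resize(q[150:250,210:310],(500,500))[:,:,::-1])
E
```

```text
units [-0.01  0.14  4.31] turn 0.02 pos [ 0.4732 -0.3225  0.0977] w 0.0753 t 20.55 tilt [-0.003  0.003 -1.   ] q [-0.72  0.37  1.69  0.    1.09  0.28]
70 [273.96063536 215.60290055] 4.648148397450838 [23.97657956  1.83840948]
52 [256.46456943 196.85073085] 9.136562135272715 [18.50131737  9.92152041]
```

View pics/c8.png

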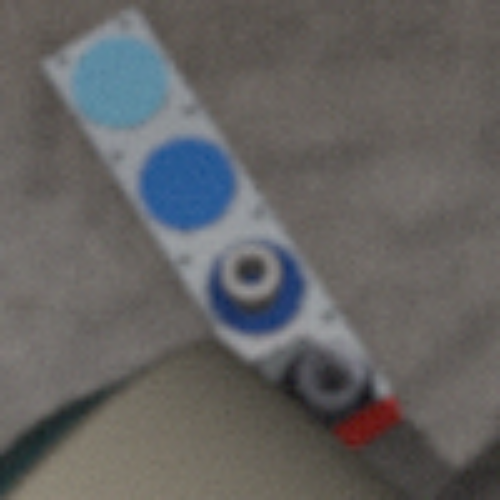

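Both stand upright: the 52 ring is at crop (250,273) on the dark blue pad, and the 70 is at (327,378) on the black one. Continuing with the 36.

drive_tool(
  rows=[
    [0,0.06,0.8,0],
    [0,0.06,1.6,0],
    [0,0.06,2.4,0],
    [0,0.06,3.2,0],
    [0,0.06,3.8,0],
    [0,0.06,4.1,0],
    [0,0.06,4.2,0],
    [0,0.06,4.2,0],
  ],
)

```text
clock: 21.27
position: [0.4753, -0.3262, -0.0056]
ee_rot: [0.0, 0.959, 0.282, 0.0]
contact_force: [0.0, 0.7, 0.1]
width: 0.0749
gripper_force: 0.0
```

drive_tool(
  rows=[
    [0,0,0,0],
    [0,0,0,0],
    [0,0,0,0],
    [0,0,0,0],
    [0,0,0,0],
    [0,0,0,0],
    [0,0,0,0],
    [0,0,0,0],
  ],
  grip=24,
)

```text
clock: 21.93
position: [0.4752, -0.3265, -0.0048]
ee_rot: [0.001, 0.96, 0.282, 0.001]
contact_force: [-0.9, 1.7, 5.8]
width: 0.0372
gripper_force: 39.6
```

```bash
python3 -c "
from h import *
go(*OBJ['36'],-.01)"
```

```text
units [ 0.01 -0.06  0.21] turn 0.0 pos [ 0.4752 -0.3265 -0.0048] w 0.0372 t 21.9333 tilt [ 0.001 -0.001 -1.   ] q [-0.72  0.48  1.8   0.    0.86  0.28]
```

drive_tool(
  rows=[
    [0,0,-0.3,0],
    [0,0,-1.2,0],
    [0,0,-2.2,0],
    [0,0,-3.2,0],
    [0,0,-4.2,0],
    [0,0,-5,0],
    [0,0,-5,0],
    [0,0,-5,0],
  ],
)

```text
clock: 22.6
position: [0.4752, -0.3268, 0.1203]
ee_rot: [0.001, 0.96, 0.282, 0.001]
contact_force: [0.1, 0.3, -1.8]
width: 0.0373
gripper_force: 40.3
```

```bash
python3 -c "
from h import *
go(*PAD[3],.12)"
```

```text
units [ 1.240e+01 -1.013e+01 -1.000e-02] turn 0.0 pos [ 0.4752 -0.3268  0.1203] w 0.0373 t 22.6 tilt [ 0.002 -0.002 -1.   ] q [-0.72  0.35  1.65  0.    1.14  0.28]
```

drive_tool(
  rows=[
    [0.6,-0.5,0,0],
    [1.7,-1.4,0,0],
    [2.9,-2.4,0,0],
    [4.1,-3.4,0,0],
    [5.3,-4.4,0,0],
    [6.5,-5.4,0,0],
    [7.7,-6.4,0,0],
    [8.9,-7.3,0,0],
  ],
)

```text
clock: 23.27
position: [0.5618, -0.05, 0.117]
ee_rot: [-0.001, 0.959, 0.282, -0.002]
contact_force: [1.0, -0.4, -1.4]
width: 0.0371
gripper_force: 40.3
```

drive_tool(
  rows=[
    [1.1,-0.9,0,0],
    [2.1,-1.7,0,0],
    [2.9,-2.4,0,0],
    [3.3,-2.7,0,0],
    [3.5,-2.83,0,0],
    [3.5,-2.83,0.8,0],
    [3.5,-2.83,1.6,0],
    [3.5,-2.83,2.2,0],
  ],
)

```text
clock: 23.93
position: [0.5972, 0.0532, 0.0619]
ee_rot: [0.0, 0.96, 0.282, -0.002]
contact_force: [-0.7, 0.4, -1.7]
width: 0.0371
gripper_force: 40.4
```

drive_tool(
  rows=[
    [0,0,0.2,0],
    [0,0,0.4,0],
    [0,0,0.6,0],
    [0,0,0.8,0],
    [0,0,1,0],
    [0,0,1,0],
    [0,0,1,0],
    [0,0,1,0],
  ],
)

```text
clock: 24.6
position: [0.599, 0.0544, 0.0394]
ee_rot: [0.0, 0.959, 0.282, 0.0]
contact_force: [-0.8, 0.4, -0.0]
width: 0.0372
gripper_force: 40.4
```

```bash
python3 -c "
from h import *
go(*PAD[3],.0085)"
```

```text
units [-0.01  0.03  1.23] turn 0.0 pos [0.599  0.0544 0.0394] w 0.0372 t 24.6 tilt [ 0.001  0.    -1.   ] q [-0.03  0.46  1.7   0.    0.98  0.97]
```

drive_tool(
  rows=[
    [0,0.03,0.4,0],
    [0,0.03,0.7,0],
    [0,0.03,1,0],
    [0,0.03,1.1,0],
    [0,0.03,1.14,0],
    [0,0.03,1.18,0],
    [0,0.03,1.2,0],
    [0,0.03,1.2,0],
  ],
)

```text
clock: 25.27
position: [0.5992, 0.0538, 0.009]
ee_rot: [0.0, 0.959, 0.282, 0.0]
contact_force: [-0.7, -0.3, -0.7]
width: 0.0369
gripper_force: 40.4
```

drive_tool(
  rows=[
    [0,0,0.01,0],
    [0,0,0.02,0],
    [0,0,0.03,0],
    [0,0,0.04,0],
    [0,0,0.05,0],
    [0,0,0.05,0],
    [0,0,0.05,0],
    [0,0,0.05,0],
  ],
)

```text
clock: 25.93
position: [0.5993, 0.0539, 0.0083]
ee_rot: [0.0, 0.959, 0.282, 0.0]
contact_force: [-1.6, 1.0, 4.8]
width: 0.0372
gripper_force: 40.9
```

Contact. Release and retreat.

drive_tool(
  rows=[
    [0,0,0,0],
    [0,0,0,0],
    [0,0,0,0],
    [0,0,0,0],
    [0,0,0,0],
    [0,0,0,0],
    [0,0,0,0],
    [0,0,0,0],
  ],
  grip=80,
)

```text
clock: 26.6
position: [0.599, 0.0538, 0.0077]
ee_rot: [-0.0, 0.959, 0.282, 0.0]
contact_force: [0.1, 1.0, 0.5]
width: 0.0801
gripper_force: 0.0
```

drive_tool(
  rows=[
    [0,0,-0.5,0],
    [0,0,-1.2,0],
    [0,0,-2,0],
    [0,0,-3,0],
    [0,0,-4,0],
    [0,0,-4.5,0],
    [0,0,-4.5,0],
    [0,0,-4.5,0],
  ],
)

```text
clock: 27.27
position: [0.5993, 0.0538, 0.1207]
ee_rot: [0.0, 0.96, 0.282, 0.001]
contact_force: [-0.0, 1.1, -0.1]
width: 0.0802
gripper_force: 0.0
```

```bash
python3 -c "
from h import *
go(*OBJ['28'],.12)"
```

```text
units [  0.31 -11.3    0.02] turn 0.0 pos [0.5993 0.0538 0.1207] w 0.0802 t 27.2667 tilt [ 0.001  0.    -1.   ] q [-0.03  0.38  1.6   0.    1.16  0.97]
```

drive_tool(
  rows=[
    [0,-0.8,0,0],
    [0.1,-2.2,0,0],
    [0.1,-3.6,0,0],
    [0.1,-5,0,0],
    [0.2,-6.4,0,0],
    [0.2,-7.8,0,0],
    [0.3,-9.2,0,0],
    [0.3,-10.3,0,0],
  ],
)

```text
clock: 27.93
position: [0.4634, 0.276, 0.1183]
ee_rot: [-0.0, 0.959, 0.282, -0.002]
contact_force: [0.4, -0.9, 0.6]
width: 0.0804
gripper_force: 0.0
```

drive_tool(
  rows=[
    [0,-0.6,0,0],
    [0,-0.9,0,0],
    [0,-1,0,0],
    [0,-1,0.6,0],
    [0,-1,1.3,0],
    [0,-1,2,0],
    [0,-1,2,0],
    [0,-1,2,0],
  ],
)

```text
clock: 28.6
position: [0.4523, 0.2942, 0.069]
ee_rot: [0.0, 0.96, 0.281, -0.002]
contact_force: [0.4, -0.5, 0.7]
width: 0.08
gripper_force: 0.0
```

drive_tool(
  rows=[
    [0,0,0,0],
    [0,0,0,0],
    [0,0,0,0],
    [0,0,0,0],
    [0,0,0,0],
    [0,0,0,0],
    [0,0,0,0],
    [0,0,0,0],
  ],
)

```text
clock: 29.27
position: [0.4526, 0.2955, 0.0703]
ee_rot: [-0.0, 0.959, 0.282, 0.0]
contact_force: [0.4, -0.5, -0.2]
width: 0.0801
gripper_force: 0.0
```

```bash
python3 - <<'E'
from h import *
go(*OBJ['28'],-.015)
q,_=grab('top','t8');p,_=grab('scene','s8')
cv2.imwrite('pics/c9.png',np.hstack([cv2.resize(q[140:260,200:320],(400,400)),cv2.resize(p[110:230,190:310],(400,400))])[:,:,::-1])
E
```

```text
units [0.01 0.01 3.41] turn 0.01 pos [0.4526 0.2955 0.0703] w 0.0801 t 29.2667 tilt [ 0.  0. -1.] q [0.45 0.35 1.8  0.   0.99 1.45]
```

View pics/c9.png

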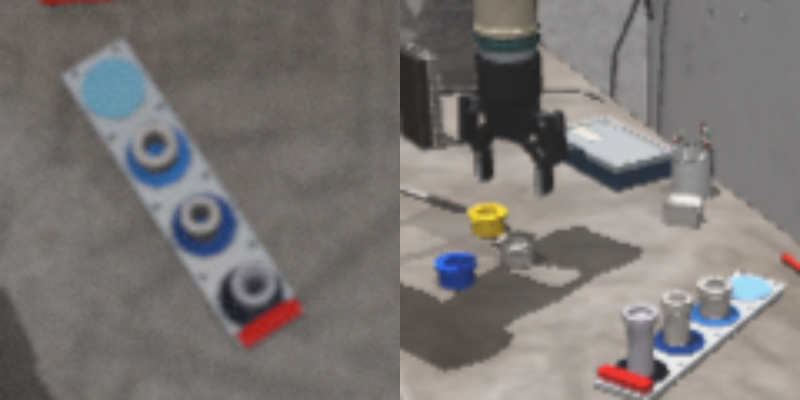

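Three bushings stand on their pads in order, with ring centres in the top crop at (255,287), (200,213) and (155,150). Pad 4 is free. Checking the centring numerically.

```bash
python3 - <<'E'
from h import *
q,_=load('t8')
for k,i,h,c in(('70',1,.083,(255,287)),('52',2,.065,(200,213)),('36',3,.049,(155,150))):
    uv=np.array([200+c[0]*.3-.35,140+c[1]*.3-.35])
    # dark bore centroid near ring centre
    r=4;u,v=uv.round().astype(int);w=255-cv2.cvtColor(q,cv2.COLOR_RGB2GRAY)[v-r:v+r+1,u-r:u+r+1].astype(float)
    Y,X=np.indices(w.shape)-r; w=np.clip(w-np.percentile(w,40),0,None)*(X**2+Y**2<=16); b=np.array([u+(w*X).sum()/w.sum(),v+(w*Y).sum()/w.sum()])
    print(k,uv,b,((ray('top',uv,h)[:2]-PAD[i])*1e3).round(1),((ray('top',b,h)[:2]-PAD[i])*1e3).round(1))
E
```

```text
70 [276.15 225.75] [275.94338287 225.22009908] [-4.7 -3.9] [-3.3 -3.3]
52 [259.65 203.55] [259.59447753 203.62046562] [-1.8  0.8] [-2.  1.]
36 [246.15 184.65] [245.87382445 183.28996865] [-5.4 -0.5] [-1.4  0.3]
```

drive_tool(
  rows=[
    [0,0,0.7,0],
    [0,0,1.4,0],
    [0,0,2.1,0],
    [0,0,2.7,0],
    [0,0,3.1,0],
    [0,0,3.3,0],
    [0,0,3.3,0],
    [0,0,3.3,0],
  ],
)

```text
clock: 30.03
position: [0.4529, 0.2957, -0.0121]
ee_rot: [-0.0, 0.959, 0.282, 0.0]
contact_force: [0.4, 0.1, -0.2]
width: 0.08
gripper_force: 0.0
```

drive_tool(
  rows=[
    [0,0,0,0],
    [0,0,0,0],
    [0,0,0,0],
    [0,0,0,0],
    [0,0,0,0],
    [0,0,0,0],
    [0,0,0,0],
    [0,0,0,0],
  ],
  grip=34,
)

```text
clock: 30.7
position: [0.4533, 0.2959, -0.0111]
ee_rot: [-0.0, 0.959, 0.282, 0.001]
contact_force: [-0.6, -1.3, 5.8]
width: 0.0464
gripper_force: 40.4
```

drive_tool(
  rows=[
    [0,0,-0.3,0],
    [0,0,-1.2,0],
    [0,0,-2.2,0],
    [0,0,-3.2,0],
    [0,0,-4.2,0],
    [0,0,-5,0],
    [0,0,-5,0],
    [0,0,-5,0],
  ],
)

```text
clock: 31.37
position: [0.453, 0.2957, 0.1136]
ee_rot: [-0.0, 0.959, 0.282, 0.001]
contact_force: [-0.8, -0.1, -3.0]
width: 0.0464
gripper_force: 41.7
```

```bash
python3 - <<'E'
from h import *
from scipy.optimize import least_squares
go(*PAD[4],.12)
# edges of grey steel collar: compare ring outer contour after masking; ellipse fit of colour pads and rings on upscaled t8
q,_=load('t8');s=8
c=cv2.resize(q[140:260,200:320],None,fx=s,fy=s,interpolation=cv2.INTER_CUBIC);g=cv2.GaussianBlur(cv2.cvtColor(c,cv2.COLOR_RGB2GRAY),(0,0),5).astype(float)
for k,i,h,D in(('70',1,.083,36),('52',2,.065,32),('36',3,.049,39)):
    # radial max-gradient (bright inside -> dark pad outside), reprojected to top plane, then circle of known centre fit
    X0=ray('top',proj('top',[*PAD[i],h]),h)[:2]; 
    for it in range(3):
        pts=[]
        for a in np.radians(np.arange(0,360,6)):
            rr=np.arange(.7,1.3,.01)*D/2e3
            uv=np.array([proj('top',[X0[0]+r*np.cos(a),X0[1]+r*np.sin(a),h]) for r in rr]);xy=((uv-[200,140]+.5)*s-.5).astype(np.float32)
            val=cv2.remap(g.astype(np.float32),xy[:,0].reshape(-1,1),xy[:,1].reshape(-1,1),cv2.INTER_LINEAR).ravel()
            j=np.argmin(np.gradient(val)); 
            if np.gradient(val)[j]<-1 and 2<j<len(rr)-3: pts.append(X0+rr[j]*np.array([np.cos(a),np.sin(a)]))
        pts=np.array(pts);f=least_squares(lambda v:np.hypot(*(pts-v[:2]).T)-v[2],[*X0,D/2e3],loss='soft_l1',f_scale=.001).x;X0=f[:2]
    print(k,len(pts),'diam',f[2]*2e3,'offset mm',((X0-PAD[i])*1e3).round(1))
E
```

```text
units [ 2.69 11.3  -0.24] turn 0.0 pos [0.453  0.2957 0.1136] w 0.0464 t 31.3667 tilt [ 0.002  0.001 -1.   ] q [0.45 0.3  1.74 0.   1.09 1.45]Traceback (most recent call last):
  File "<stdin>", line 14, in <module>
  File "h.py", line 34, in proj
    c=eyes.camera_info(n);q=c['R']@np.array(X)+c['t'];return np.array([c['fx']*q[0]/q[2]+c['cx'],c['fy']*q[1]/q[2]+c['cy']])
ValueError: time passes only in moves, steps and waits
```

drive_tool(
  rows=[
    [0.2,0.8,0,0],
    [0.5,2.1,0,0],
    [0.8,3.4,0,0],
    [1.1,4.7,0,0],
    [1.4,6,0,0],
    [1.7,7.3,0,0],
    [2,8.6,0,0],
    [2.3,9.8,0,0],
  ],
)

```text
clock: 32.03
position: [0.633, 0.1187, 0.11]
ee_rot: [-0.0, 0.96, 0.281, -0.002]
contact_force: [0.7, 1.3, -2.2]
width: 0.0461
gripper_force: 41.7
```

drive_tool(
  rows=[
    [0.2,0.7,0,0],
    [0.35,1.3,0,0],
    [0.39,1.5,0,0],
    [0.39,1.5,0.6,0],
    [0.39,1.5,1.4,0],
    [0.39,1.5,2.2,0],
    [0.39,1.5,2.8,0],
    [0.39,1.5,2.8,0],
  ],
)

```text
clock: 32.7
position: [0.6572, 0.0951, 0.0381]
ee_rot: [-0.002, 0.959, 0.282, -0.005]
contact_force: [-0.0, 0.5, -3.2]
width: 0.0462
gripper_force: 41.8
```

drive_tool(
  rows=[
    [0,0,0.2,0],
    [0,0,0.4,0],
    [0,0,0.6,0],
    [0,0,0.8,0],
    [0,0,0.8,0],
    [0,0,0.8,0],
    [0,0,0.8,0],
    [0,0,0.8,0],
  ],
)

```text
clock: 33.37
position: [0.6623, 0.0942, 0.0232]
ee_rot: [0.0, 0.96, 0.282, 0.0]
contact_force: [-0.1, -0.2, -1.9]
width: 0.0461
gripper_force: 41.8
```

```bash
sed -i 's/^from rig import.*/from rig import eyes as _e,get_state\nclass eyes:\n    get_image=staticmethod(_e.get_image); _c={n:_e.camera_info(n) for n in("top","scene")}\n    camera_info=staticmethod(lambda n:eyes._c[n])/' h.py
cat > ctr.py <<'E'
from h import *
from scipy.optimize import least_squares
def circ(q,X0,h,D,sign=-1):
    s=8;c=cv2.resize(q,None,fx=s,fy=s,interpolation=cv2.INTER_CUBIC);g=cv2.GaussianBlur(cv2.cvtColor(c,cv2.COLOR_RGB2GRAY),(0,0),5).astype(np.float32)
    X0=np.array(X0)
    for it in range(4):
        pts=[]
        for a in np.radians(np.arange(0,360,6)):
            rr=np.arange(.7,1.3,.01)*D/2e3;e=np.array([np.cos(a),np.sin(a)])
            uv=np.array([proj('top',[*(X0+r*e),h]) for r in rr]);xy=((uv+.5)*s-.5).astype(np.float32)
            val=np.gradient(cv2.remap(g,xy[:,:1].copy(),xy[:,1:].copy(),cv2.INTER_LINEAR).ravel())*sign
            j=np.argmax(val)
            if val[j]>.5 and 2<j<len(rr)-3: pts.append(X0+rr[j]*e)
        pts=np.array(pts);f=least_squares(lambda v:np.hypot(*(pts-v[:2]).T)-v[2],[*X0,D/2e3],loss='soft_l1',f_scale=.001).x;X0=f[:2]
    return X0,f[2]*2e3,len(pts)
E
python3 - <<'E'
from ctr import *
go(*PAD[4],.0025)
q0,_=load('top0')
for i in(1,2,3,4):
    X,D,n=circ(q0,PAD[i],.013,58,1); print('pad',i,X.round(4),D.round(1),n,((X-PAD[i])*1e3).round(1))
for f in('t8',):
  q,_=load(f)
  for k,i,h,D in(('70',1,.083,36),('52',2,.065,32),('36',3,.049,39)):
    X,Dm,n=circ(q,PAD[i],h,D); print(k,Dm.round(1),n,((X-PAD[i])*1e3).round(1))
E
```

```text
units [ 0.   -0.    0.83] turn 0.0 pos [0.6623 0.0942 0.0232] w 0.0461 t 33.3667 tilt [ 0.001  0.    -1.   ] q [0.04 0.56 1.55 0.   1.03 1.04]
pad 1 [ 0.4737 -0.0268] 53.8 52 [0.7 0.4]
pad 2 [0.536  0.0131] 54.9 60 [-0.1 -0.1]
pad 3 [0.5991 0.0537] 56.0 60 [-0.1 -0.1]
pad 4 [0.6603 0.0939] 57.0 48 [-2.  -0.5]
70 36.2 44 [-1.1 -2.7]
52 32.1 50 [-3.2  0.8]
36 37.5 40 [-0.8  0.4]
```

drive_tool(
  rows=[
    [0,0,0.3,0],
    [0,0,0.5,0],
    [0,0,0.65,0],
    [0,0,0.7,0],
    [0,0,0.75,0],
    [0,0,0.8,0],
    [0,0,0.82,0],
    [0,0,0.82,0],
  ],
)

```text
clock: 34.03
position: [0.662, 0.0942, 0.0022]
ee_rot: [-0.0, 0.96, 0.282, 0.0]
contact_force: [-0.9, -0.2, -1.6]
width: 0.0459
gripper_force: 41.8
```

drive_tool(
  rows=[
    [0,0,0.01,0],
    [0,0,0.02,0],
    [0,0,0.03,0],
    [0,0,0.04,0],
    [0,0,0.04,0],
    [0,0,0.04,0],
    [0,0,0.04,0],
    [0,0,0.04,0],
  ],
)

```text
clock: 34.7
position: [0.6621, 0.0942, 0.002]
ee_rot: [0.0, 0.959, 0.282, 0.0]
contact_force: [-2.2, -0.2, 5.0]
width: 0.0464
gripper_force: 42.3
```

Contact. Release, lift, and move aside to the left for a clear look.

drive_tool(
  rows=[
    [0,0,0,0],
    [0,0,0,0],
    [0,0,0,0],
    [0,0,0,0],
    [0,0,0,0],
    [0,0,0,0],
    [0,0,0,0],
    [0,0,0,0],
  ],
  grip=82,
)

```text
clock: 35.37
position: [0.662, 0.0942, 0.0012]
ee_rot: [-0.0, 0.96, 0.282, 0.0]
contact_force: [-0.9, 0.0, 1.2]
width: 0.0821
gripper_force: 0.0
```

drive_tool(
  rows=[
    [0,0,-0.5,0],
    [0,0,-1.2,0],
    [0,0,-2,0],
    [0,0,-3,0],
    [0,0,-4,0],
    [0,0,-4.8,0],
    [0,0,-5,0],
    [0,0,-5,0],
  ],
)

```text
clock: 36.03
position: [0.6633, 0.0943, 0.129]
ee_rot: [0.001, 0.959, 0.282, 0.002]
contact_force: [0.0, 0.8, 0.2]
width: 0.0818
gripper_force: 0.0
```

drive_tool(
  rows=[
    [-0.3,-1,0,0],
    [-0.7,-2.2,0,0],
    [-1.1,-3.4,0,0],
    [-1.5,-4.6,0,0],
    [-1.9,-5.8,0,0],
    [-2.3,-7,0,0],
    [-2.7,-8.2,0,0],
    [-3,-9,0,0],
  ],
)

```text
clock: 36.7
position: [0.4733, 0.2438, 0.1246]
ee_rot: [-0.0, 0.959, 0.282, -0.002]
contact_force: [-0.1, 0.3, -0.7]
width: 0.0821
gripper_force: 0.0
```

```bash
python3 - <<'E'
from ctr import *
go(*PAD[1],.16)
qs=[grab('top',f't9_{i}')[0] for i in range(4)];q=np.mean(qs,0).astype(np.uint8)
cv2.imwrite('pics/c10.png',cv2.resize(q[140:250,210:320],(590,590),interpolation=cv2.INTER_CUBIC)[:,:,::-1])
for i in(1,2,3,4):
    X,D,n=circ(q,PAD[i],.013,58,1); print('pad',i,X.round(4),D.round(1),n)
for k,i,h,D in(('70',1,.083,36),('52',2,.065,32),('36',3,.049,39),('28',4,.041,49)):
    X,Dm,n=circ(q,PAD[i],h,D); print(k,Dm.round(1),n,((X-PAD[i])*1e3).round(1))
# cross-check in scene view
p=np.mean([grab('scene','s9')[0] for i in range(3)],0).astype(np.uint8)
cv2.imwrite('pics/c11.png',cv2.resize(p[170:240,240:320],(800,600) if 0 else (640,560),interpolation=cv2.INTER_CUBIC)[:,:,::-1])
for i,h in zip((1,2,3,4),(.083,.065,.049,.041)): print(i,[((proj('scene',[*PAD[i],z])-[240,170]+.5)*8-.5).round(0) for z in(.013,h)])
E
```

```text
units [-5.89  9.11 -1.41] turn 0.01 pos [0.4733 0.2438 0.1246] w 0.0821 t 36.7 tilt [-0.005 -0.001 -1.   ] q [0.34 0.29 1.74 0.   1.12 1.34]
pad 1 [ 0.4747 -0.0258] 52.6 53
pad 2 [0.5369 0.0135] 56.3 54
pad 3 [0.5969 0.0525] 53.1 55
pad 4 [0.6599 0.0971] 48.4 44
70 35.8 42 [-1.5 -2.5]
52 32.0 49 [-3.   0.6]
36 37.3 42 [-0.7  0.3]
28 51.8 51 [ 2.2 -2.2]
1 [array([178., 409.]), array([178., 266.])]
2 [array([270., 338.]), array([272., 235.])]
3 [array([355., 271.]), array([357., 203.])]
4 [array([434., 210.]), array([436., 158.])]
```

View pics/c10.png

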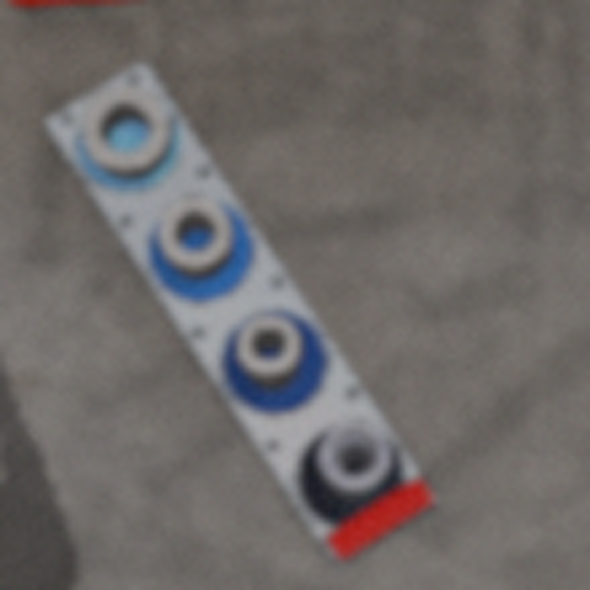

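View pics/c11.png

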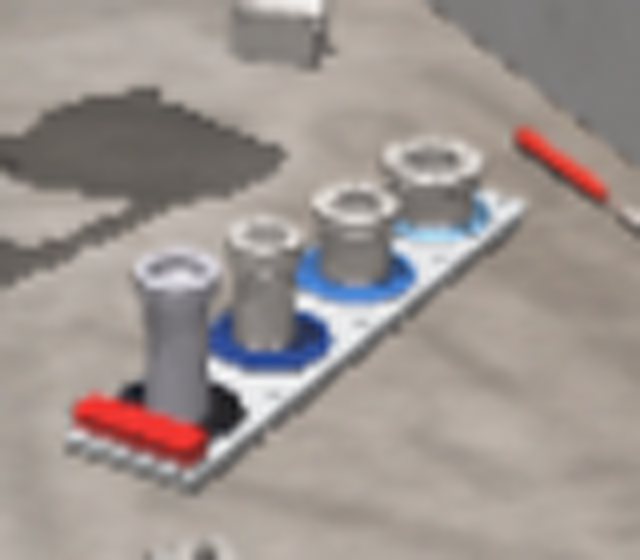

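The pictures show all four bushings upright and in order. In the scene crop the tops are at (178,270), (265,235), (355,202) and (433,160), within about 3 mm of the pad centres. That is close to the calibration error, so I'm handing in.

```bash
python3 -c "
from rig import order
print(order.sign_off())"
```

```text
the job is handed in; nothing more can be done
None
```

All four bushings stand upright on the rail, tallest to shortest from the nearly black pad, each within about 3 mm of its pad's centre by camera; the V block and loupe were left alone and the job is handed in at about 37 s.

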